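Tilt-test stage glide plates and sort them

TASK

The three black glide plates lying on the slip tester look alike, but the rubber drag foot underneath each may be backed off, so that it glides, or stand proud, so that it sticks: all, some or none may glide. Take the black bar and raise the hinged test plane slowly, over two seconds or more, all the way to its stop, see which plates slide down to the lip and which stay up, and lower it fully again, not touching any plate while it is up. Then lay each plate that slid flat in the green tray and each that stuck flat in the red tray, none on top of another or on a tray's edge, and leave the other things on the bench where they are.

Things in the scene. Friction and masses are not known exactly. Their poses are not given: they have to be found in the camera images.
- tester: Inclined-plane slip tester, fixed: grey base 250 mm (its x) by 300 mm (its y) with a bright steel test plane hinged on it. Origin: centre of its underside, z up; y points from the lip (hinge) end to the bar end. Lanes at about x = -84, 0 and 84 mm; the level steel surface is 53 mm above the bench. A white angle scale at the lip end stays below the surface.
- plane (a joint): Angle of the steel test plane in rad: 0 is level (fully down), 0.38 is fully raised against its stop; it turns about the tester's x axis through point plane_hinge and the bar end goes up. A stiff friction hinge: it stays at any angle when let go; lifting takes about 12 N at the bar, lowering a push of about 3 N.
- plane_hinge (a point): Point on the hinge axis at the middle of the lip end, 45 mm above the bench, fixed; 140 mm from the tester's centre along its -y. Axes as the tester's when level, tilting with the plane.
- plane_lip (a point): Foot of the lip's inner face, at its middle, on the steel surface. Axes move with the plane: x along the lip, y up the slope to the bar, z out of the surface. The lip stands 8 mm above the surface, which reaches 282 mm up the slope from here. A plate that slid rests against the lip, its centre about 28 mm up from here; plates start 145 to 230 mm up.
- plane_bar (a point): Middle of the black round bar at the free end: 12 mm diameter, 124 mm long along the plane's x, on two steel arms 52 mm either side of this point, 330 mm from the hinge axis; 40 mm free gap between bar and plane edge for a finger. 50 mm above the bench when level, about 172 mm raised. Pinch it from above and follow the arc; it can turn in the fingers. Axes move with the plane.
- plate_1: Stage glide plate: black slab 36 mm (its x) by 56 mm (its y), 12 mm thick, ring and four screw heads on top, 50 to 90 g. Origin: centre of its underside, z up. Underneath are slippery runners and a rubber drag foot: backed off, the plate slides on the raised plane; standing up to 1 mm proud, it sticks. Only the tilt test tells. Starts near the bar end in any lane, long side roughly along the slope.
- plate_2: Stage glide plate: black slab 36 mm (its x) by 56 mm (its y), 12 mm thick, ring and four screw heads on top, 50 to 90 g. Origin: centre of its underside, z up. Underneath are slippery runners and a rubber drag foot: backed off, the plate slides on the raised plane; standing up to 1 mm proud, it sticks. Only the tilt test tells. Starts near the bar end in any lane, long side roughly along the slope.
- plate_3: Stage glide plate: black slab 36 mm (its x) by 56 mm (its y), 12 mm thick, ring and four screw heads on top, 50 to 90 g. Origin: centre of its underside, z up. Underneath are slippery runners and a rubber drag foot: backed off, the plate slides on the raised plane; standing up to 1 mm proud, it sticks. Only the tilt test tells. Starts near the bar end in any lane, long side roughly along the slope.
- green_tray: Fixed green shallow tray for plates that slid: 270 mm (its x) by 110 mm (its y), 18 mm high, walls and floor 4 mm thick. Origin: centre of its underside, z up. Room for three plates side by side along x with space for the fingers. The trays stand left and right of the tester, either way round.
- red_tray: Fixed red shallow tray for plates that stuck: 270 mm (its x) by 110 mm (its y), 18 mm high, walls and floor 4 mm thick. Origin: centre of its underside, z up. Room for three plates side by side along x with space for the fingers. The trays stand left and right of the tester, either way round.
- objective: A bystander: leave it alone. A bright microscope objective standing on its nose, 32 mm diameter, 48 mm high, beyond the right-hand tray. Origin: centre of its underside.
- holder_frame: A bystander: leave it alone. A flat aluminium specimen-holder frame 100 mm (its x) by 140 mm (its y), 5 mm thick, lying beyond the tester. Origin: centre of its underside.
- cleaner: A bystander: leave it alone. A small clear lens-cleaner bottle with a blue cap, 40 mm diameter, 100 mm high, beyond the left-hand tray. Origin: centre of its underside.
- screwdriver: A bystander: leave it alone. A screwdriver 160 mm long lying along the far side of the tester. Origin: at its middle, on the bench.
Not all that is in view belongs to the job. Leave any yellow look-alike of the plate_1 alone. Leave any purple look-alike of the plate_2 alone.

How it is judged:
On the way, in this order (a step that is already met when the one before it is completed fails the run):
1. the plane is up at its stop with all three plates on it and untouched: those whose drag foot is backed off have slid to the lip, those whose foot stands proud have stayed up the slope (value of joint plane above 0.355 rad and ((z of plate_1_foot_c0 in the frame of plate_1 below 0.00128 m and y of plate_1 in the frame of plane_lip above 0.1 m) or (not (z of plate_1_foot_c0 in the frame of plate_1 below 0.00128 m) and y of plate_1 in the frame of plane_lip below 0.05 m)) and ((z of plate_2_foot_c0 in the frame of plate_2 below 0.00128 m and y of plate_2 in the frame of plane_lip above 0.1 m) or (not (z of plate_2_foot_c0 in the frame of plate_2 below 0.00128 m) and y of plate_2 in the frame of plane_lip below 0.05 m)) and ((z of plate_3_foot_c0 in the frame of plate_3 below 0.00128 m and y of plate_3 in the frame of plane_lip above 0.1 m) or (not (z of plate_3_foot_c0 in the frame of plate_3 below 0.00128 m) and y of plate_3 in the frame of plane_lip below 0.05 m)) and z of plate_1 in the frame of plane_lip between -0.006 and 0.006 m and z of plate_2 in the frame of plane_lip between -0.006 and 0.006 m and z of plate_3 in the frame of plane_lip between -0.006 and 0.006 m and contact force between the fingers and plate_1 below 0.05 N and contact force between the fingers and plate_2 below 0.05 N and contact force between the fingers and plate_3 below 0.05 N), for 0.2 s.
2. the plane is down again with all three plates still on it (value of joint plane below 0.03 rad and z of plate_1 in the frame of plane_lip between -0.006 and 0.006 m and z of plate_2 in the frame of plane_lip between -0.006 and 0.006 m and z of plate_3 in the frame of plane_lip between -0.006 and 0.006 m and y of plate_1 in the frame of plane_lip between 0 and 0.29 m and y of plate_2 in the frame of plane_lip between 0 and 0.29 m and y of plate_3 in the frame of plane_lip between 0 and 0.29 m), for 0.1 s.
At the end, for the whole second after the job is handed in: Each plate that slid lies flat (within about 6 degrees) and at rest on the floor of the green tray, each that stuck on the floor of the red tray, their centres within 115 mm (tray x) and 36 mm (tray y) of the tray's centre; the test plane is down again (under 0.03 rad) (value of joint plane below 0.03 rad and ((z of plate_1_foot_c0 in the frame of plate_1 below 0.00128 m and (x of plate_1 in the frame of red_tray between -0.115 and 0.115 m and y of plate_1 in the frame of red_tray between -0.036 and 0.036 m and z of plate_1 in the frame of red_tray between 0 and 0.009 m and angle between plate_1's own z axis and vertical below 0.1 rad and linear speed of plate_1 below 0.02 m/s)) or (not (z of plate_1_foot_c0 in the frame of plate_1 below 0.00128 m) and (x of plate_1 in the frame of green_tray between -0.115 and 0.115 m and y of plate_1 in the frame of green_tray between -0.036 and 0.036 m and z of plate_1 in the frame of green_tray between 0 and 0.009 m and angle between plate_1's own z axis and vertical below 0.1 rad and linear speed of plate_1 below 0.02 m/s))) and ((z of plate_2_foot_c0 in the frame of plate_2 below 0.00128 m and (x of plate_2 in the frame of red_tray between -0.115 and 0.115 m and y of plate_2 in the frame of red_tray between -0.036 and 0.036 m and z of plate_2 in the frame of red_tray between 0 and 0.009 m and angle between plate_2's own z axis and vertical below 0.1 rad and linear speed of plate_2 below 0.02 m/s)) or (not (z of plate_2_foot_c0 in the frame of plate_2 below 0.00128 m) and (x of plate_2 in the frame of green_tray between -0.115 and 0.115 m and y of plate_2 in the frame of green_tray between -0.036 and 0.036 m and z of plate_2 in the frame of green_tray between 0 and 0.009 m and angle between plate_2's own z axis and vertical below 0.1 rad and linear speed of plate_2 below 0.02 m/s))) and ((z of plate_3_foot_c0 in the frame of plate_3 below 0.00128 m and (x of plate_3 in the frame of red_tray between -0.115 and 0.115 m and y of plate_3 in the frame of red_tray between -0.036 and 0.036 m and z of plate_3 in the frame of red_tray between 0 and 0.009 m and angle between plate_3's own z axis and vertical below 0.1 rad and linear speed of plate_3 below 0.02 m/s)) or (not (z of plate_3_foot_c0 in the frame of plate_3 below 0.00128 m) and (x of plate_3 in the frame of green_tray between -0.115 and 0.115 m and y of plate_3 in the frame of green_tray between -0.036 and 0.036 m and z of plate_3 in the frame of green_tray between 0 and 0.009 m and angle between plate_3's own z axis and vertical below 0.1 rad and linear speed of plate_3 below 0.02 m/s)))); the robot touches nothing.
It fails at once if a plate is touched with the fingers while the plane is up (value of joint plane above 0.05 rad and (contact force between the fingers and plate_1 above 0.5 N or contact force between the fingers and plate_2 above 0.5 N or contact force between the fingers and plate_3 above 0.5 N)).
It fails at once if the plane is jerked up instead of raised slowly (over 0.6 rad/s) (velocity of joint plane above 0.6 rad/s).
It fails at once if the objective, holder frame, cleaner bottle or screwdriver is disturbed (moved over 25 mm) (distance of any of objective, holder_frame, cleaner, screwdriver from where it was at the start of the episode above 0.025 m).
It also fails if it takes over 72 s, if anything falls off the work surface, if the arm or the gripper's body presses on something with over 40 N, if the wrist force passes 120 N, or if a joint passes its speed limit or range.

ROBOT

A 6-joint arm with a two-finger parallel gripper is mounted at the origin on the work surface. World frame = base frame: x ahead of the robot, y to its left, z up, the work surface at z = 0. Lengths are in m, angles in rad, forces in N, time in s.
With the tool pointing down it reaches from about 0.3 to 0.875 m from the base axis. Payload 6.4 kg.
Tool frame: the origin (TCP) lies at the very end of the fingers, on their centre line; the grasp point (between the pads) lies hold_point_z behind it (hold_point_z is the distance from the TCP to the grasp point, in m); x points along the fingers, y is the direction in which the jaws open and shut, and the axes are right-handed (so a half turn about x gives the same grasp; the last joint's range is limited). The gripper opens to 85 mm and grips with 20 to 120 N. Pads are 22 mm wide; open, the fingers measure 114 mm over their backs; the gripper's body (76 mm by 85 mm) begins 54 mm behind the grasp point. The pads swing forward as they close: fully open they stand 13 mm farther back than shut.
Start: joints at [-1.402, 0.181, 1.607, -0, 1.354, -0.206], TCP at [0.211, -0.535, 0.231] pointing down, gripper open.
Joint ranges: [-2.99, 2.99], [-0.89, 2.07], [0.3, 2.58], [-1.14, 4.28], [0, 2.63], [-3.12, 3.12]. Speed limits (rad/s): [2.57, 2.57, 3.01, 3.14, 3.14, 3.14].

INTERFACE

Orientations are given as [roll, pitch, yaw] about the fixed x, y, z axes, in that order (R = Rz(yaw) Ry(pitch) Rx(roll)).
In Python, from rig import get_state, grab_frame, camera_info, hand_in, hold_point_z gives the robot as it stands.
- The arm moves only by the tool send_rows, never from a script. Its argument "moves" is a list of rows, each a list of 7 numbers: the shift along the tool's x, y, z in mm, then the turn, a rotation vector about the tool's x, y, z in rad, then the finger opening in mm, from 0 to 85.4. In form: [[x, y, z, ax, ay, az, fingers], ...]. A call has 1 to 12 rows; each row is the pose to reach, as a shift and turn from the pose commanded when the call began, along the tool's axes at that moment; what a row does not reach only later rows make up. A row lasts 1/10 s, in which the tool goes at most 50 mm and 8.59 degrees, less where a joint would pass 70% of its speed; a pose out of reach is approached as far as the arm can. A call with a gripper value outside its range is refused whole. The fingers move at their own pace and stop on an object; "newtons" is the grip in N (left out, the last holds). Time passes only in rows, so rows that repeat a pose let the fingers close. It gives the time, the measured TCP pose, the force and the opening at its end, in the units of the state.
- get_state(): the state, without advancing time (a new reading comes with each control period).
- grab_frame(name): name is "scene" or "top" or "wrist"; returns the picture (400x640x3 uint8, red, green, blue); there is no depth.
- camera_info(name): a dict with "vertical_fov" (degrees; the focal length in pixels is half the picture's height over the tangent of half this angle, whatever the lens; pixels are square), "cx", "cy" (the principal point, pixels), "dist_coeffs" ([k1, k2, p1, p2, k3] as OpenCV has them; the pictures are not rectified), "origin" and "rotation" of the camera in the world. Camera axes: x right, y down, z forward; pixel columns grow to the right and rows downward; lengths in m; the calibration is good to about 2 mm. A picture is of the moment at which its call begins: read the wrist's pose just before it. camera_info takes no time and is no camera call; for the wrist camera it gives the pose at the moment of the call.
- hand_in(): hands the job in, once; it reports no verdict.
The state is a dict: "time": time; "qpos": joint angles; "dq": joint speeds; "joint_efforts": joint torques, N m; "ee_pos": TCP position; "ee_rot": TCP orientation; "wrist_force": force on the tool from outside, world axes, zero at the start; "wrist_torque": the same for the moment, N m; "gripper_width": finger opening in m.
Only numpy, scipy, OpenCV 4.12 (cv2) and the standard library are available. Lean on these libraries where they do the work, as an engineer would, in place of code of your own. Each camera call takes 0.05 s, during which the arm holds its last target. There are 200 camera calls.

## Working session

There is one attempt and no reset: what is moved stays moved. The work goes in short steps, Python scripts to look and compute and a tool call to move; the robot and the scene stay as the last step left them, time stands still between calls to the robot, and variables do not carry over. Pictures are saved under pics/ and viewed, about 8 in all and at most 12, crops included, and the job is handed in when it is done.

Besides the shell and the picture viewer there is one more tool, called after "Emit:" by a JSON object that holds its "fn" and its "kwargs". send_rows: Moves the arm, as the interface text tells. Its arguments: {"type":"object","properties":{"moves":{"type":"array","items":{"type":"array","items":{"type":"number"}}},"newtons":{"type":"number"}},"required":["moves"]}

```bash
mkdir -p pics; ls; cat > h.py <<'E'
import numpy as np, cv2, json
from rig import *
def K(ci):
    f=200/np.tan(np.radians(ci["vertical_fov"])/2)
    return np.array([[f,0,ci["cx"]],[0,f,ci["cy"]],[0,0,1.]])
def ray(ci,px,z):
    u=cv2.undistortPoints(np.array(px,float).reshape(-1,1,2),K(ci),np.array(ci["dist_coeffs"],float)).reshape(-1,2)
    R=np.array(ci["rotation"]);o=np.array(ci["origin"])
    d=np.c_[u,np.ones(len(u))]@R.T
    return o+d*((z-o[2])/d[:,2])[:,None]
def save(n,im): cv2.imwrite("pics/"+n+".png",im[:,:,::-1])
E
python3 - <<'E'
from h import *
s=get_state();print(s,hold_point_z)
for n in("top","scene"):
    im=grab_frame(n);save(n+"0",im);print(n,camera_info(n))
E
```

```text
pics
{'time': 0.0, 'qpos': array([-1.40229828e+00,  1.81534011e-01,  1.60801199e+00,  2.52134513e-06,
        1.35379448e+00, -2.06317122e-01]), 'dq': array([-0.0008551 , -0.00027191, -0.00016704, -0.00051346, -0.00200816,
       -0.00015543]), 'joint_efforts': array([-1.51277691e-03, -4.44867182e+01, -3.51336193e+01, -3.16974056e-04,
        9.18114383e-03, -1.83439717e-06]), 'ee_pos': array([ 0.21042108, -0.53452158,  0.23038618]), 'ee_rot': array([-1.77852163,  1.5690485 ,  1.73788565]), 'wrist_force': array([ 0.66397195,  0.9317396 , -0.49195441]), 'wrist_torque': array([-0.01574376,  0.03280744, -0.01267858]), 'gripper_width': 0.0850423550682554} 0.0187
top {'vertical_fov': 55.39007619397373, 'cx': 319.9946499138362, 'cy': 198.5242890812962, 'dist_coeffs': array([0.00107435, 0.        , 0.        , 0.        , 0.        ]), 'origin': array([0.40592818, 0.0168069 , 0.93840954]), 'rotation': array([-2.97596414,  0.00795494, -1.57506003])}
scene {'vertical_fov': 51.37285143734141, 'cx': 312.4262498946714, 'cy': 189.4211130524516, 'dist_coeffs': array([-0.10805451,  0.        ,  0.        ,  0.        ,  0.        ]), 'origin': array([ 1.03511256, -0.37421195,  0.69428381]), 'rotation': array([-2.38218667, -0.01312051,  0.90009486])}
```

```bash
sed -i 's/R=np.array(ci\["rotation"\])/R=Rotation.from_euler("xyz",ci["rotation"]).as_matrix()/; 1a from scipy.spatial.transform import Rotation' h.py
python3 - <<'E'
from h import *
ci=camera_info("top");im=cv2.imread("pics/top0.png");
print(ray(ci,[[320,200],[0,0],[639,399]],0))
hsv=cv2.cvtColor(im,cv2.COLOR_BGR2HSV);H,S,V=cv2.split(hsv)
def f(name,m,z,a):
    for c in cv2.findContours(m.astype(np.uint8),0,2)[0]:
        if cv2.contourArea(c)>a:
            r=cv2.minAreaRect(c);b=ray(ci,cv2.boxPoints(r),z)
            print(name,np.round(r[0]),ray(ci,[r[0]],z)[0].round(4),(np.linalg.norm(b[1:3]-b[:2],axis=1)*1000).round(),"dir",(b[1]-b[0])[:2].round(4),(b[2]-b[1])[:2].round(4))
f("red",((H<8)|(H>172))&(S>100),.018,1500)
f("green",(H>45)&(H<85)&(S>80),.018,1500)
f("black",(V<60),.065,300)
f("purple",(H>125)&(H<165)&(S>60),.012,200)
f("yellow",(H>20)&(H<35)&(S>100),.012,200)
E
```

```text
[[ 0.5590942   0.0236057   0.        ]
 [ 1.12179284  0.90207765  0.        ]
 [ 0.09556204 -0.70141648  0.        ]]
red [466. 227.] [ 0.4893 -0.3289  0.018 ] [121. 273.] dir [ 0.0048 -0.1211] [-0.2733  0.0091]
green [193. 239.] [0.4623 0.3292 0.018 ] [116. 272.] dir [ 0.0033 -0.1157] [-0.2712 -0.0203]
black [342. 352.] [ 0.2131 -0.0222  0.065 ] [379. 194.] dir [-0.0013 -0.3793] [-0.194   0.0098]
black [301. 233.] [0.4728 0.0664 0.065 ] [36. 53.] dir [ 0.0359 -0.0015] [-0.0029 -0.0531]
black [326. 198.] [0.5537 0.01   0.065 ] [38. 54.] dir [ 0.0375 -0.0047] [-0.0071 -0.0533]
black [309. 162.] [0.6394 0.0486 0.065 ] [38. 55.] dir [ 0.0372 -0.0083] [-0.0133 -0.0531]
purple [299. 291.] [0.3398 0.074  0.012 ] [57. 36.] dir [ 0.0301 -0.0486] [-0.0303 -0.0197]
yellow [355. 123.] [ 0.7559 -0.0673  0.012 ] [38. 57.] dir [ 0.032  -0.0202] [-0.0324 -0.0467]
yellow [220. 110.] [0.7932 0.2799 0.012 ] [55. 39.] dir [ 0.0139 -0.0535] [-0.0378 -0.0102]
```

View pics/top0.png

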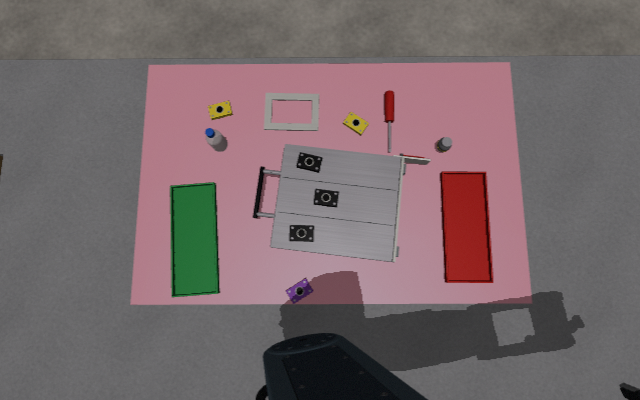

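```bash
python3 - <<'E'
from h import *
ci=camera_info("top");im=cv2.imread("pics/top0.png");V=im.max(2)
m=(V<70).astype(np.uint8);m[:,:245]=0;m[:,272:]=0;m[:155]=0;m[228:]=0
p=np.argwhere(m)[:,::-1];w=ray(ci,p,.053)
print(len(p),w.mean(0),w.min(0),w.max(0)); r=cv2.minAreaRect((w[:,:2]*1000).astype(np.float32));print(r)
# scene view of bar
# plane corners
print(ray(ci,[[285,145],[271,247],[393,261],[406,157]],.053).round(4))
print(get_state()["time"]); R=Rotation.from_euler("xyz",get_state()["ee_rot"]).as_matrix();print(R.round(3))
E
```

```text
224 [0.57042291 0.16844128 0.053     ] [0.51095552 0.15653656 0.053     ] [0.63120976 0.18031623 0.053     ]
((571.0046997070312, 167.87277221679688), (11.26722526550293, 122.12726593017578), 82.90138244628906)
[[ 0.6855  0.1072  0.053 ]
 [ 0.4411  0.1368  0.053 ]
 [ 0.408  -0.1433  0.053 ]
 [ 0.6537 -0.1832  0.053 ]]
0.1
[[-0.     0.366 -0.931]
 [ 0.001 -0.931 -0.366]
 [-1.    -0.001 -0.   ]]
```

View pics/scene0.png

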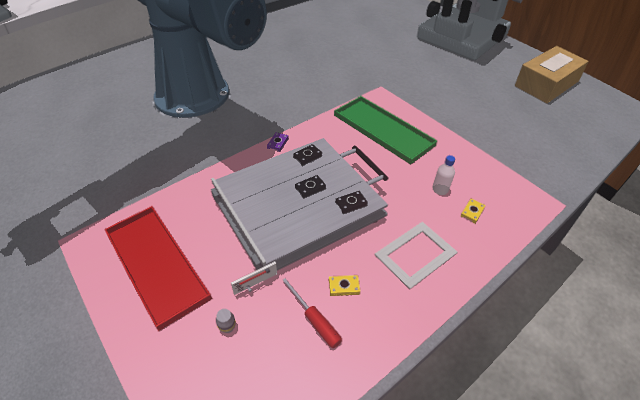

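```bash
cat >> h.py <<'E'
def plan(p,yaw,n=""):
    "world TCP target, tool down, tool-y yaw -> shift mm and rotvec in tool axes"
    s=get_state();R=Rotation.from_euler("xyz",s["ee_rot"]).as_matrix()
    yv=np.array([np.cos(yaw),np.sin(yaw),0]);xv=np.array([0,0,-1.]);T=np.c_[xv,yv,np.cross(xv,yv)]
    print(n,((R.T@(np.array(p)-s["ee_pos"]))*1000).round(1),Rotation.from_matrix(R.T@T).as_rotvec().round(3))
E
python3 -c "
from h import *
plan([.571,.168,.12],-1.695)"
```

```text
[ 111.5 -521.6 -592.7] [0.499 0.    0.002]
```

Emit:
{"fn": "send_rows", "kwargs": {"moves": [[20, -522, -593, 0.499, 0, 0.002, 40], [20, -522, -593, 0.499, 0, 0.002, 40], [20, -522, -593, 0.499, 0, 0.002, 40], [20, -522, -593, 0.499, 0, 0.002, 40], [20, -522, -593, 0.499, 0, 0.002, 40], [20, -522, -593, 0.499, 0, 0.002, 40], [20, -522, -593, 0.499, 0, 0.002, 40], [20, -522, -593, 0.499, 0, 0.002, 40], [20, -522, -593, 0.499, 0, 0.002, 40], [20, -522, -593, 0.499, 0, 0.002, 40], [20, -522, -593, 0.499, 0, 0.002, 40], [20, -522, -593, 0.499, 0, 0.002, 40]]}}

```text
time: 1.3
ee_pos: [0.4844, -0.0001, 0.216]
ee_rot: [1.827, 1.569, -1.438]
wrist_force: [0.3, -1.2, 0.3]
gripper_width: 0.04
```

```bash
python3 -c "
from h import *
plan([.571,.168,.12],-1.695)"
```

```text
[  95.7 -177.7  -65.1] [ 0.    -0.001 -0.002]
```

Emit:
{"fn": "send_rows", "kwargs": {"moves": [[0, -178, -65, 0, 0, 0, 40], [0, -178, -65, 0, 0, 0, 40], [0, -178, -65, 0, 0, 0, 40], [0, -178, -65, 0, 0, 0, 40], [40, -178, -65, 0, 0, 0, 40], [70, -178, -65, 0, 0, 0, 40], [90, -178, -65, 0, 0, 0, 40], [90, -178, -65, 0, 0, 0, 40], [90, -178, -65, 0, 0, 0, 40]]}}

```text
time: 2.2
ee_pos: [0.5704, 0.1661, 0.1258]
ee_rot: [1.374, 1.569, -1.891]
wrist_force: [0.2, -0.7, 0.1]
gripper_width: 0.0399
```

```bash
python3 - <<'E'
from h import *
plan([.571,.168,.031],-1.695)
im=grab_frame("wrist");save("w1",im)
ci=camera_info("wrist")
V=im.max(2);m=(V<70).astype(np.uint8)
for c in cv2.findContours(m,0,2)[0]:
    if cv2.contourArea(c)>300:
        r=cv2.minAreaRect(c);b=ray(ci,cv2.boxPoints(r),.053)
        print(np.round(r[0]),np.round(r[1]),ray(ci,[r[0]],.053)[0].round(4),b[:,:2].round(3).tolist())
E
```

```text
[94.8 -2.1 -0.4] [-0.     0.    -0.002]
[535. 200.] [95. 50.] [0.5556 0.0044 0.053 ] [[0.54, 0.039], [0.581, 0.041], [0.571, -0.029], [0.529, -0.034]]
[321. 284.] [231. 554.] [0.5027 0.1757 0.053 ] [[0.626, 0.365], [0.576, -0.039], [0.342, -0.073], [0.409, 0.456]]
[317. 197.] [154.  16.] [0.5789 0.1691 0.053 ] [[0.636, 0.168], [0.635, 0.157], [0.511, 0.17], [0.513, 0.183]]
[486.  83.] [99. 61.] [0.6451 0.0451 0.053 ] [[0.634, 0.081], [0.671, 0.076], [0.656, 0.011], [0.617, 0.013]]
```

View pics/w1.png

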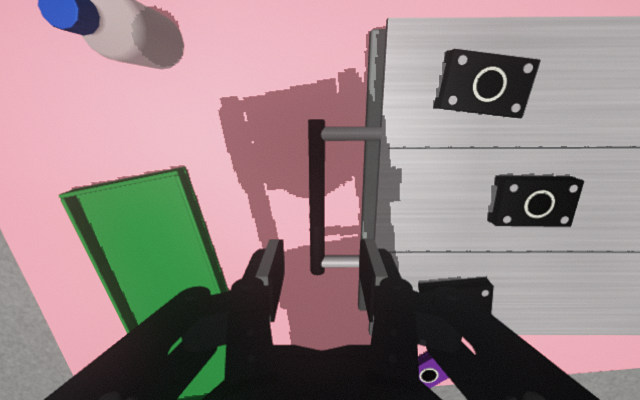

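Emit:
{"fn": "send_rows", "kwargs": {"moves": [[45, -3, -2, 0, 0, 0, 40], [75, -3, -2, 0, 0, 0, 40], [95, -3, -2, 0, 0, 0, 40], [95, -3, -2, 0, 0, 0, 40], [95, -3, -2, 0, 0, 0, 40], [95, -3, -2, 0, 0, 0, 5], [95, -3, -2, 0, 0, 0, 5], [95, -3, -2, 0, 0, 0, 5], [95, -3, -2, 0, 0, 0, 5], [95, -3, -2, 0, 0, 0, 5], [95, -3, -2, 0, 0, 0, 5]], "newtons": 60}}

```text
time: 3.35
ee_pos: [0.5747, 0.1691, 0.0331]
ee_rot: [2.954, 1.567, -0.312]
wrist_force: [-0.7, 0.1, 7.0]
gripper_width: 0.0101
```

Emit:
{"fn": "send_rows", "kwargs": {"moves": [[-4.9, 0.1, 0, 0, 0, 0, 5], [-9.9, 0.3, 0, 0, 0, 0, 5], [-14.8, 0.5, 0, 0, 0, 0, 5], [-19.8, 0.9, 0, 0, 0, 0, 5], [-24.7, 1.3, 0, 0, 0, 0, 5], [-29.6, 1.8, 0, 0, 0, 0, 5], [-34.6, 2.3, 0, 0, 0, 0, 5], [-39.5, 3, 0, 0, 0, 0, 5], [-44.4, 3.7, 0, 0, 0, 0, 5], [-49.3, 4.4, 0, 0, 0, 0, 5], [-54.1, 5.3, 0, 0, 0, 0, 5], [-59, 6.2, 0, 0, 0, 0, 5]]}}

```text
time: 4.55
ee_pos: [0.5738, 0.1635, 0.0899]
ee_rot: [-2.973, 1.566, 0.044]
wrist_force: [9.0, 0.4, -10.7]
gripper_width: 0.0101
```

Emit:
{"fn": "send_rows", "kwargs": {"moves": [[-4.8, 1, 0, 0, 0, 0, 5], [-9.7, 2.1, 0, 0, 0, 0, 5], [-14.5, 3.2, 0, 0, 0, 0, 5], [-19.3, 4.4, 0, 0, 0, 0, 5], [-24.1, 5.7, 0, 0, 0, 0, 5], [-28.8, 7.1, 0, 0, 0, 0, 5], [-33.6, 8.5, 0, 0, 0, 0, 5], [-38.3, 10, 0, 0, 0, 0, 5], [-43, 11.6, 0, 0, 0, 0, 5], [-47.7, 13.2, 0, 0, 0, 0, 5], [-52.3, 14.9, 0, 0, 0, 0, 5], [-56.9, 16.7, 0, 0, 0, 0, 5]]}}

```text
time: 5.75
ee_pos: [0.5719, 0.1478, 0.1472]
ee_rot: [-2.754, 1.565, 0.263]
wrist_force: [9.5, 7.3, -9.0]
gripper_width: 0.0099
```

Emit:
{"fn": "send_rows", "kwargs": {"moves": [[-3.1, 1.2, 0, 0, 0, 0, 5], [-5.5, 2.2, 0, 0, 0, 0, 5], [-7.7, 3.1, 0, 0, 0, 0, 5], [-7.7, 3.1, 0, 0, 0, 0, 5], [-7.7, 3.1, 0, 0, 0, 0, 5], [-7.7, 3.1, 0, 0, 0, 0, 5], [-7.7, 3.1, 0, 0, 0, 0, 5], [-7.7, 3.1, 0, 0, 0, 0, 5], [-7.7, 3.1, 0, 0, 0, 0, 5]]}}

```text
time: 6.65
ee_pos: [0.5715, 0.1447, 0.1552]
ee_rot: [-2.789, 1.565, 0.228]
wrist_force: [7.6, 6.1, -6.1]
gripper_width: 0.0099
```

```bash
python3 - <<'E'
from h import *
s=get_state();print(s["ee_pos"],s["wrist_force"])
a=grab_frame("top");b=grab_frame("scene");save("tilt",np.vstack([a[90:310],b[60:310]]))
E
```

```text
[0.57151179 0.14471351 0.15517585] [ 7.56295601  6.0828091  -6.14706998]
```

View pics/tilt.png

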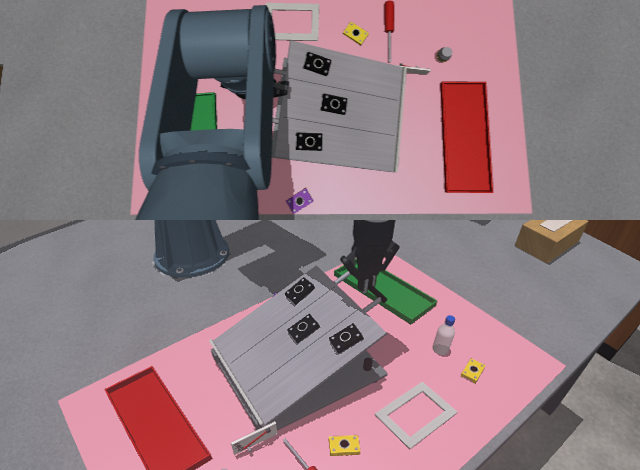

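Emit:
{"fn": "send_rows", "kwargs": {"moves": [[-1, 0.4, 0, 0, 0, 0, 5], [-2, 0.8, 0, 0, 0, 0, 5], [-3, 1.2, 0, 0, 0, 0, 5], [-4, 1.6, 0, 0, 0, 0, 5], [-5, 2, 0, 0, 0, 0, 5], [-5, 2, 0, 0, 0, 0, 5], [-5, 2, 0, 0, 0, 0, 5], [-5, 2, 0, 0, 0, 0, 5], [-5, 2, 0, 0, 0, 0, 5], [-5, 2, 0, 0, 0, 0, 5]]}}

```text
time: 7.75
ee_pos: [0.5713, 0.1439, 0.1573]
ee_rot: [-2.413, 1.565, 0.604]
wrist_force: [17.7, 11.9, -23.4]
gripper_width: 0.0095
```

```bash
python3 - <<'E'
from h import *
s=get_state();print(s["ee_pos"],s["wrist_force"])
a=grab_frame("top");b=grab_frame("scene");save("tilt2",np.vstack([a[90:310],b[60:310]]))
def cen(im):
    m=(im.max(2)<60).astype(np.uint8)
    return [tuple(np.round(cv2.minAreaRect(c)[0],1)) for c in cv2.findContours(m,0,2)[0] if 150<cv2.contourArea(c)<800]
o=cv2.imread("pics/tilt.png");print("scene",cen(o[220:]),cen(b[60:310]),"top",cen(o[:220]),cen(a[90:310]))
E
```

```text
[0.57127777 0.14389236 0.15731537] [ 17.72612558  11.87980199 -23.39206199]
scene [(np.float64(588.8), np.float64(148.3)), (np.float64(345.8), np.float64(118.0)), (np.float64(303.2), np.float64(108.0)), (np.float64(299.3), np.float64(70.3))] [(np.float64(588.8), np.float64(148.3)), (np.float64(345.5), np.float64(117.7)), (np.float64(303.0), np.float64(107.7)), (np.float64(299.1), np.float64(70.0))] top [(np.float64(251.9), np.float64(197.5)), (np.float64(308.5), np.float64(141.5)), (np.float64(333.4), np.float64(103.8)), (np.float64(316.8), np.float64(63.6))] [(np.float64(252.3), np.float64(197.6)), (np.float64(309.0), np.float64(141.5)), (np.float64(333.9), np.float64(103.8)), (np.float64(234.0), np.float64(83.5)), (np.float64(317.0), np.float64(63.5))]
```

```bash
python3 - <<'E'
from h import *
ci=camera_info("top");R=Rotation.from_euler("xyz",ci["rotation"]).as_matrix();o=ci["origin"]
def tp(px,a):
    u=cv2.undistortPoints(np.array(px,float).reshape(-1,1,2),K(ci),np.array(ci["dist_coeffs"])).reshape(-1,2)
    d=np.c_[u,np.ones(len(u))]@R.T
    h=np.array([.530,-.159,.045]);ty=np.array([.124,.992,0]);tx=np.array([.992,-.124,0])
    up=np.cos(a)*ty+np.array([0,0,np.sin(a)]);n=-np.sin(a)*ty+np.array([0,0,np.cos(a)])
    p0=h+n*.020
    P=o+d*(((p0-o)@n)/(d@n))[:,None]
    return np.c_[(P-h)@tx,(P-h)@up].round(4)
print(tp([[301,233],[326,198],[309,162]],0));print(tp([[309,231.5],[333.9,193.8],[317,153.5]],.38))
E
```

```text
[[-0.0854  0.217 ]
 [ 0.0021  0.1697]
 [ 0.083   0.2197]]
[[-0.0858  0.2186]
 [ 0.0027  0.1728]
 [ 0.0825  0.2226]]
```

Emit:
{"fn": "send_rows", "kwargs": {"moves": [[6, -2.5, 0, 0, 0, 0, 5], [12.7, -5.1, 0, 0, 0, 0, 5], [21.9, -8.6, 0, 0, 0, 0, 5], [31.3, -11.8, 0, 0, 0, 0, 5], [40.8, -14.7, 0, 0, 0, 0, 5], [50.3, -17.4, 0, 0, 0, 0, 5], [59.9, -19.7, 0, 0, 0, 0, 5], [69.6, -21.8, 0, 0, 0, 0, 5], [79.3, -23.6, 0, 0, 0, 0, 5], [89.1, -25, 0, 0, 0, 0, 5], [99, -26.2, 0, 0, 0, 0, 5], [108.8, -27.1, 0, 0, 0, 0, 5]]}}

```text
time: 9.05
ee_pos: [0.5744, 0.1682, 0.0514]
ee_rot: [2.868, 1.566, -0.397]
wrist_force: [4.4, 3.3, 4.9]
gripper_width: 0.0096
```

Emit:
{"fn": "send_rows", "kwargs": {"moves": [[7, -0.4, 0, 0, 0, 0, 5], [14, -0.7, 0, 0, 0, 0, 5], [19.8, -0.9, 0, 0, 0, 0, 5], [22, -0.9, 0, 0, 0, 0, 5], [23, -0.9, 0, 0, 0, 0, 5], [23, -0.9, 0, 0, 0, 0, 5], [23, -0.9, 0, 0, 0, 0, 5], [23, -0.9, 0, 0, 0, 0, 5]]}}

```text
time: 9.85
ee_pos: [0.5747, 0.169, 0.033]
ee_rot: [2.727, 1.567, -0.538]
wrist_force: [-13.2, -0.2, 37.8]
gripper_width: 0.0097
```

Emit:
{"fn": "send_rows", "kwargs": {"moves": [[-3, 0, 0, 0, 0, 0, 5], [-3, 0, 0, 0, 0, 0, 40], [-3, 0, 0, 0, 0, 0, 40], [-3, 0, 0, 0, 0, 0, 40], [-3, 0, 0, 0, 0, 0, 40], [-50, 0, 0, 0, 0, 0, 40], [-100, 0, 0, 0, 0, 0, 40], [-150, 0, 0, 0, 0, 0, 40], [-170, 0, 0, 0, 0, 0, 60], [-170, 0, 0, 0, 0, 0, 60], [-170, 0, 0, 0, 0, 0, 60]]}}

```text
time: 10.95
ee_pos: [0.5727, 0.1689, 0.1972]
ee_rot: [1.64, 1.569, -1.626]
wrist_force: [-0.4, 0.7, -1.7]
gripper_width: 0.0602
```

```bash
python3 - <<'E'
from h import *
s=get_state()
for n in("top","wrist"):
    im=grab_frame(n);ci=camera_info(n);save(n+"2",im)
    m=(im.max(2)<60).astype(np.uint8)
    for c in cv2.findContours(m,0,2)[0]:
        if cv2.contourArea(c)>300:
            r=cv2.minAreaRect(c);b=ray(ci,cv2.boxPoints(r),.065);e=b[1:3]-b[:2];L=np.linalg.norm(e,axis=1)
            if L.max()<.08: 
                e=e[L.argmin()];print(n,np.round(r[0]),ray(ci,[r[0]],.065)[0].round(4),L.round(3),"short yaw",np.arctan2(e[1],e[0]).round(3))
E
```

```text
top [326. 198.] [0.5537 0.0099 0.065 ] [0.037 0.053] short yaw -0.142
top [309. 162.] [0.6397 0.0486 0.065 ] [0.038 0.055] short yaw -0.22
wrist [630. 257.] [ 0.4568 -0.1344  0.065 ] [0.075 0.007] short yaw -2.029
wrist [488. 178.] [0.559  0.0134 0.065 ] [0.063 0.038] short yaw -3.06
wrist [447.  88.] [0.6438 0.0518 0.065 ] [0.035 0.06 ] short yaw -0.154
```

```bash
python3 -c "
from h import *
plan([.556,.0115,.1],-.14)"
```

```text
[ 95.8 157.7  -4.3] [-1.555  0.005  0.   ]
```

Emit:
{"fn": "send_rows", "kwargs": {"moves": [[40, 158, -4, -1.555, 0.005, 0, 60], [40, 158, -4, -1.555, 0.005, 0, 60], [40, 158, -4, -1.555, 0.005, 0, 60], [40, 158, -4, -1.555, 0.005, 0, 60], [40, 158, -4, -1.555, 0.005, 0, 60], [60, 158, -4, -1.555, 0.005, 0, 60], [80, 158, -4, -1.555, 0.005, 0, 60], [96, 158, -4, -1.555, 0.005, 0, 60], [96, 158, -4, -1.555, 0.005, 0, 60], [96, 158, -4, -1.555, 0.005, 0, 60], [96, 158, -4, -1.555, 0.005, 0, 60], [96, 158, -4, -1.555, 0.005, 0, 60]]}}

```text
time: 12.25
ee_pos: [0.5559, 0.0118, 0.0999]
ee_rot: [-3.04, 1.569, 1.533]
wrist_force: [-0.4, 0.0, 0.4]
gripper_width: 0.0597
```

```bash
python3 - <<'E'
from h import *
plan([.556,.0115,.055],-.14)
save("w3",grab_frame("wrist"))
E
```

```text
[44.9  0.1  0.3] [ 0.001 -0.002  0.   ]
```

View pics/w3.png

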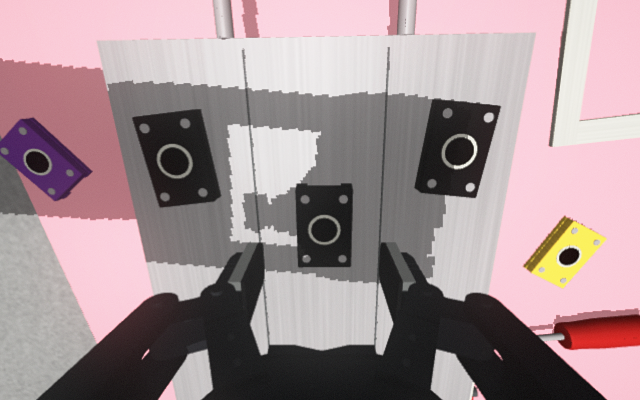

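Emit:
{"fn": "send_rows", "kwargs": {"moves": [[25, 0, 0, 0, 0, 0, 60], [40, 0, 0, 0, 0, 0, 60], [45, 0, 0, 0, 0, 0, 60], [45, 0, 0, 0, 0, 0, 60], [45, 0, 0, 0, 0, 0, 25], [45, 0, 0, 0, 0, 0, 25], [45, 0, 0, 0, 0, 0, 25], [45, 0, 0, 0, 0, 0, 25], [45, 0, 0, 0, 0, 0, 25], [45, 0, 0, 0, 0, 0, 25]], "newtons": 30}}

```text
time: 13.3
ee_pos: [0.5583, 0.0115, 0.0579]
ee_rot: [1.797, 1.565, 0.086]
wrist_force: [-0.4, -0.3, 6.7]
gripper_width: 0.0348
```

Emit:
{"fn": "send_rows", "kwargs": {"moves": [[-20, 0, 0, 0, 0, 0, 25], [-50, 0, 0, 0, 0, 0, 25], [-60, 0, 0, 0, 0, 0, 25], [-60, 0, 0, 0, 0, 0, 25], [-60, 0, 0, 0, 0, 0, 25]]}}

```text
time: 13.8
ee_pos: [0.5566, 0.0116, 0.1159]
ee_rot: [2.06, 1.568, 0.349]
wrist_force: [0.2, 0.4, -1.3]
gripper_width: 0.0348
```

```bash
python3 - <<'E'
from h import *
plan([.567,-.331,.06],-.033)
s=get_state();print(s["ee_pos"],s["wrist_force"],s["gripper_width"])
E
```

```text
[ 55.6  57.9 337.9] [-0.107 -0.001 -0.003]
[0.55663325 0.01163614 0.11594295] [ 0.24330254  0.37471098 -1.28481747] 0.03480270810128735
```

Emit:
{"fn": "send_rows", "kwargs": {"moves": [[0, 58, 338, -0.107, 0, -0.003, 25], [0, 58, 338, -0.107, 0, -0.003, 25], [0, 58, 338, -0.107, 0, -0.003, 25], [0, 58, 338, -0.107, 0, -0.003, 25], [0, 58, 338, -0.107, 0, -0.003, 25], [0, 58, 338, -0.107, 0, -0.003, 25], [30, 58, 338, -0.107, 0, -0.003, 25], [60, 58, 338, -0.107, 0, -0.003, 25], [80, 58, 338, -0.107, 0, -0.003, 25], [80, 58, 338, -0.107, 0, -0.003, 25], [80, 58, 338, -0.107, 0, -0.003, 25]]}}

```text
time: 14.9
ee_pos: [0.567, -0.3304, 0.0352]
ee_rot: [-2.67, 1.567, 2.009]
wrist_force: [0.7, -0.3, -0.1]
gripper_width: 0.0346
```

```bash
python3 - <<'E'
from h import *
plan([.567,-.331,.0095],-.033)
im=grab_frame("top");save("t4",cv2.resize(im[150:310,400:560],None,fx=3,fy=3));print(get_state()["gripper_width"])
E
```

```text
[25.7  0.   0.7] [ 0.    -0.003  0.002]
0.03486889081395197
```

View pics/t4.png

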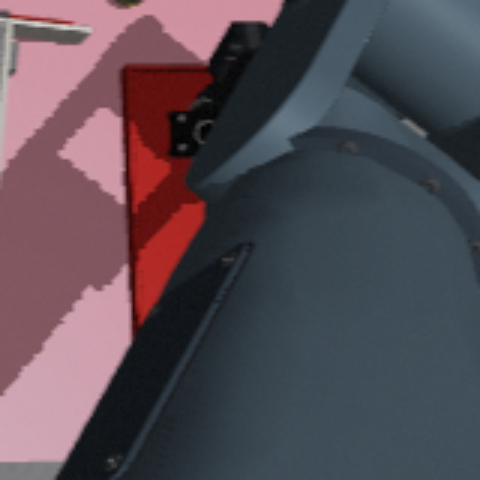

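Emit:
{"fn": "send_rows", "kwargs": {"moves": [[12, 0, 1, 0, 0, 0, 25], [20, 0, 1, 0, 0, 0, 25], [23, 0, 1, 0, 0, 0, 25], [25, 0, 1, 0, 0, 0, 25], [25.5, 0, 1, 0, 0, 0, 25], [25.5, 0, 1, 0, 0, 0, 25]]}}

```text
time: 15.55
ee_pos: [0.568, -0.3322, 0.0114]
ee_rot: [2.259, 1.569, 0.656]
wrist_force: [0.1, -0.1, -1.0]
gripper_width: 0.0353
```

Emit:
{"fn": "send_rows", "kwargs": {"moves": [[1, 0, 0, 0, 0, 0, 25], [2, 0, 0, 0, 0, 0, 25], [2, 0, 0, 0, 0, 0, 25]]}}

```text
time: 15.85
ee_pos: [0.5678, -0.3321, 0.0091]
ee_rot: [2.593, 1.569, 0.989]
wrist_force: [-0.3, -0.1, -1.6]
gripper_width: 0.0354
```

Emit:
{"fn": "send_rows", "kwargs": {"moves": [[1, 0, 0, 0, 0, 0, 25], [2, 0, 0, 0, 0, 0, 25], [2, 0, 0, 0, 0, 0, 25]]}}

```text
time: 16.15
ee_pos: [0.568, -0.3322, 0.0089]
ee_rot: [2.605, 1.57, 1.001]
wrist_force: [-4.8, 4.1, 11.6]
gripper_width: 0.0345
```

Contact with the floor at 0.009, as predicted. Release and go up.

Emit:
{"fn": "send_rows", "kwargs": {"moves": [[-1, 0, 0, 0, 0, 0, 25], [-1, 0, 0, 0, 0, 0, 55], [-1, 0, 0, 0, 0, 0, 55], [-1, 0, 0, 0, 0, 0, 55], [-1, 0, 0, 0, 0, 0, 55], [-40, 0, 0, 0, 0, 0, 55], [-85, 0, 0, 0, 0, 0, 60], [-100, 0, 0, 0, 0, 0, 60], [-100, 0, 0, 0, 0, 0, 60]]}}

```text
time: 17.05
ee_pos: [0.5697, -0.3339, 0.111]
ee_rot: [1.093, 1.564, -0.511]
wrist_force: [0.3, -0.9, -0.4]
gripper_width: 0.0599
```

```bash
python3 - <<'E'
from h import *
plan([.641,.049,.1],-.22)
s=get_state();print(s["ee_pos"])
im=grab_frame("wrist");save("w4",im)
E
```

```text
[  10.1   58.6 -385. ] [ 0.187  0.003 -0.006]
[ 0.56972446 -0.33386942  0.11096317]
```

View pics/w4.png

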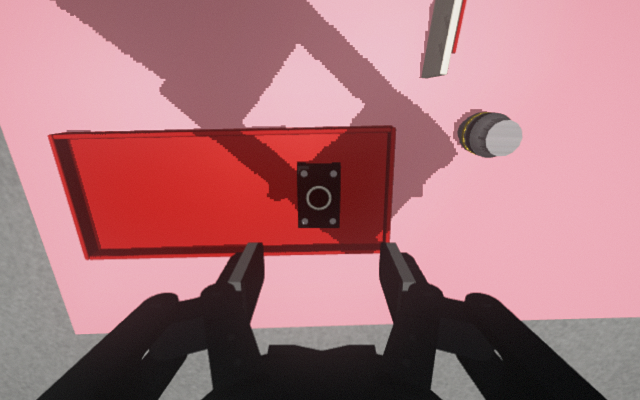

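Emit:
{"fn": "send_rows", "kwargs": {"moves": [[-10, 59, -385, 0.187, 0.003, -0.006, 60], [-10, 59, -385, 0.187, 0.003, -0.006, 60], [-10, 59, -385, 0.187, 0.003, -0.006, 60], [-10, 59, -385, 0.187, 0.003, -0.006, 60], [-10, 59, -385, 0.187, 0.003, -0.006, 60], [-10, 59, -385, 0.187, 0.003, -0.006, 60], [-10, 59, -385, 0.187, 0.003, -0.006, 60], [0, 59, -385, 0.187, 0.003, -0.006, 60], [10, 59, -385, 0.187, 0.003, -0.006, 60], [10, 59, -385, 0.187, 0.003, -0.006, 60], [10, 59, -385, 0.187, 0.003, -0.006, 60]]}}

```text
time: 18.2
ee_pos: [0.6381, 0.0498, 0.0957]
ee_rot: [-1.872, 1.561, 2.62]
wrist_force: [-0.6, 0.1, -0.6]
gripper_width: 0.0599
```

```bash
python3 - <<'E'
from h import *
plan([.641,.049,.0565],-.22)
E
```

```text
[39.2  3.3  0.2] [-0.001 -0.003  0.009]
```

Emit:
{"fn": "send_rows", "kwargs": {"moves": [[20, 3, 0, 0, -0.003, 0.009, 60], [35, 3, 0, 0, -0.003, 0.009, 60], [39, 3, 0, 0, -0.003, 0.009, 60], [39, 3, 0, 0, -0.003, 0.009, 60], [39, 3, 0, 0, -0.003, 0.009, 25], [39, 3, 0, 0, -0.003, 0.009, 25], [39, 3, 0, 0, -0.003, 0.009, 25], [39, 3, 0, 0, -0.003, 0.009, 25], [39, 3, 0, 0, -0.003, 0.009, 25], [39, 3, 0, 0, -0.003, 0.009, 25]]}}

```text
time: 19.2
ee_pos: [0.6431, 0.0499, 0.0598]
ee_rot: [1.689, 1.565, -0.102]
wrist_force: [0.5, -1.1, 5.7]
gripper_width: 0.0351
```

Emit:
{"fn": "send_rows", "kwargs": {"moves": [[-20, 0, 0, 0, 0, 0, 25], [-50, 0, 0, 0, 0, 0, 25], [-60, 0, 0, 0, 0, 0, 25], [-60, 0, 0, 0, 0, 0, 25], [-60, 0, 0, 0, 0, 0, 25]]}}

```text
time: 19.7
ee_pos: [0.6413, 0.0503, 0.1175]
ee_rot: [1.841, 1.569, 0.05]
wrist_force: [0.1, 0.0, -0.8]
gripper_width: 0.0343
```

```bash
python3 - <<'E'
from h import *
plan([.489,-.331,.035],-.033)
E
```

```text
[ 82.1 -65.6 405.4] [-0.187 -0.    -0.002]
```

Emit:
{"fn": "send_rows", "kwargs": {"moves": [[0, -66, 405, -0.187, 0, -0.002, 25], [0, -66, 405, -0.187, 0, -0.002, 25], [0, -66, 405, -0.187, 0, -0.002, 25], [0, -66, 405, -0.187, 0, -0.002, 25], [0, -66, 405, -0.187, 0, -0.002, 25], [0, -66, 405, -0.187, 0, -0.002, 25], [0, -66, 405, -0.187, 0, -0.002, 25], [0, -66, 405, -0.187, 0, -0.002, 25], [40, -66, 405, -0.187, 0, -0.002, 25], [80, -66, 405, -0.187, 0, -0.002, 25], [80, -66, 405, -0.187, 0, -0.002, 25], [80, -66, 405, -0.187, 0, -0.002, 25]]}}

```text
time: 20.9
ee_pos: [0.4883, -0.3293, 0.0366]
ee_rot: [-2.65, 1.567, 2.03]
wrist_force: [1.1, -0.2, 0.7]
gripper_width: 0.0348
```

```bash
python3 - <<'E'
from h import *
plan([.489,-.331,.009],-.033)
print(get_state()["gripper_width"])
E
```

```text
[27.6  0.8  1.7] [ 0.    -0.003  0.002]
0.03478773749288701
```

Emit:
{"fn": "send_rows", "kwargs": {"moves": [[14, 0, 1, 0, 0, 0, 25], [22, 0, 1, 0, 0, 0, 25], [25, 0, 1, 0, 0, 0, 25], [27, 0, 1, 0, 0, 0, 25], [28, 0, 1, 0, 0, 0, 25], [28, 0, 1, 0, 0, 0, 25]]}}

```text
time: 21.5
ee_pos: [0.4897, -0.3316, 0.0108]
ee_rot: [1.641, 1.569, 0.037]
wrist_force: [-1.2, 2.1, 2.0]
gripper_width: 0.0349
```

Emit:
{"fn": "send_rows", "kwargs": {"moves": [[1, 0, 0, 0, 0, 0, 25], [1, 0, 0, 0, 0, 0, 25], [0, 0, 0, 0, 0, 0, 55], [0, 0, 0, 0, 0, 0, 55], [0, 0, 0, 0, 0, 0, 55], [0, 0, 0, 0, 0, 0, 55], [-40, 0, 0, 0, 0, 0, 55], [-85, 0, 0, 0, 0, 0, 60], [-100, 0, 0, 0, 0, 0, 60], [-100, 0, 0, 0, 0, 0, 60]]}}

```text
time: 22.5
ee_pos: [0.491, -0.3334, 0.1133]
ee_rot: [0.964, 1.564, -0.639]
wrist_force: [-0.1, -0.1, -1.1]
gripper_width: 0.06
```

```bash
python3 - <<'E'
from h import *
plan([.475,.066,.1],-.05)
im=grab_frame("wrist");save("w5",im)
E
```

```text
[  11.5  -29.3 -398.7] [ 0.017  0.004 -0.006]
```

View pics/w5.png

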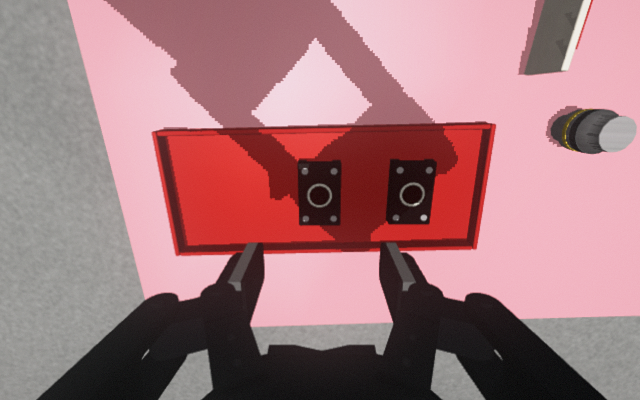

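Emit:
{"fn": "send_rows", "kwargs": {"moves": [[-10, -29, -399, 0.01, 0.004, -0.006, 60], [-10, -29, -399, 0.01, 0.004, -0.006, 60], [-10, -29, -399, 0.01, 0.004, -0.006, 60], [-10, -29, -399, 0.01, 0.004, -0.006, 60], [-10, -29, -399, 0.01, 0.004, -0.006, 60], [-10, -29, -399, 0.01, 0.004, -0.006, 60], [-10, -29, -399, 0.01, 0.004, -0.006, 60], [-10, -29, -399, 0.01, 0.004, -0.006, 60], [0, -29, -399, 0.01, 0.004, -0.006, 60], [11, -29, -399, 0.01, 0.004, -0.006, 60], [11, -29, -399, 0.01, 0.004, -0.006, 60]]}}

```text
time: 23.65
ee_pos: [0.4713, 0.0673, 0.0961]
ee_rot: [-1.948, 1.56, 2.721]
wrist_force: [0.1, -0.1, -0.0]
gripper_width: 0.0599
```

```bash
python3 - <<'E'
from h import *
plan([.476,.066,.0565],-.045)
E
```

```text
[39.6  5.2  1.3] [ 0.001 -0.004  0.01 ]
```

Emit:
{"fn": "send_rows", "kwargs": {"moves": [[20, 4, 1, 0, -0.004, 0.01, 60], [35, 4, 1, 0, -0.004, 0.01, 60], [39, 4, 1, 0, -0.004, 0.01, 60], [39, 4, 1, 0, -0.004, 0.01, 60], [39, 4, 1, 0, -0.004, 0.01, 25], [39, 4, 1, 0, -0.004, 0.01, 25], [39, 4, 1, 0, -0.004, 0.01, 25], [39, 4, 1, 0, -0.004, 0.01, 25], [39, 4, 1, 0, -0.004, 0.01, 25], [39, 4, 1, 0, -0.004, 0.01, 25]]}}

```text
time: 24.65
ee_pos: [0.4781, 0.0667, 0.061]
ee_rot: [1.482, 1.564, -0.132]
wrist_force: [-1.1, -3.1, 6.6]
gripper_width: 0.0344
```

Emit:
{"fn": "send_rows", "kwargs": {"moves": [[-20, 0, 0, 0, 0, 0, 25], [-50, 0, 0, 0, 0, 0, 25], [-60, 0, 0, 0, 0, 0, 25], [-60, 0, 0, 0, 0, 0, 25], [-60, 0, 0, 0, 0, 0, 25]]}}

```text
time: 25.15
ee_pos: [0.4764, 0.0672, 0.1193]
ee_rot: [1.641, 1.566, 0.027]
wrist_force: [-0.1, -0.2, 0.0]
gripper_width: 0.0347
```

```bash
python3 - <<'E'
from h import *
plan([.411,-.329,.035],-.033)
E
```

```text
[ 84.  -48.8 398.7] [-0.01  -0.    -0.005]
```

Emit:
{"fn": "send_rows", "kwargs": {"moves": [[0, -49, 399, -0.01, 0, -0.005, 25], [0, -49, 399, -0.01, 0, -0.005, 25], [0, -49, 399, -0.01, 0, -0.005, 25], [0, -49, 399, -0.01, 0, -0.005, 25], [0, -49, 399, -0.01, 0, -0.005, 25], [0, -49, 399, -0.01, 0, -0.005, 25], [0, -49, 399, -0.01, 0, -0.005, 25], [0, -49, 399, -0.01, 0, -0.005, 25], [40, -49, 399, -0.01, 0, -0.005, 25], [80, -49, 399, -0.01, 0, -0.005, 25], [82, -49, 399, -0.01, 0, -0.005, 25], [82, -49, 399, -0.01, 0, -0.005, 25]]}}

```text
time: 26.35
ee_pos: [0.4102, -0.3279, 0.0362]
ee_rot: [-2.527, 1.566, 2.152]
wrist_force: [0.2, -1.1, -1.6]
gripper_width: 0.0347
```

Emit:
{"fn": "send_rows", "kwargs": {"moves": [[13, 0, 1, 0, 0, 0, 25], [19, 0, 1, 0, 0, 0, 25], [21, 0, 1, 0, 0, 0, 25], [22, 0, 1, 0, 0, 0, 25], [22, 0, 1, 0, 0, 0, 25]]}}

```text
time: 26.85
ee_pos: [0.4115, -0.3306, 0.0162]
ee_rot: [1.131, 1.57, -0.473]
wrist_force: [-0.7, 1.3, -0.6]
gripper_width: 0.0346
```

Floor contact is expected at about 0.012.

Emit:
{"fn": "send_rows", "kwargs": {"moves": [[2, 0, 0, 0, 0, 0, 25], [4, 0, 0, 0, 0, 0, 25], [4, 0, 0, 0, 0, 0, 25]]}}

```text
time: 27.15
ee_pos: [0.4115, -0.3308, 0.0122]
ee_rot: [1.199, 1.57, -0.405]
wrist_force: [0.5, 0.5, 1.8]
gripper_width: 0.0346
```

Emit:
{"fn": "send_rows", "kwargs": {"moves": [[1, 0, 0, 0, 0, 0, 25], [1, 0, 0, 0, 0, 0, 25], [0, 0, 0, 0, 0, 0, 55], [0, 0, 0, 0, 0, 0, 55], [0, 0, 0, 0, 0, 0, 55], [0, 0, 0, 0, 0, 0, 55], [-40, 0, 0, 0, 0, 0, 55], [-85, 0, 0, 0, 0, 0, 60], [-130, 0, 0, 0, 0, 0, 60], [-150, 0, 0, 0, 0, 0, 60], [-150, 0, 0, 0, 0, 0, 60], [-150, 0, 0, 0, 0, 0, 60]]}}

```text
time: 28.35
ee_pos: [0.4111, -0.3304, 0.1616]
ee_rot: [1.628, 1.57, 0.024]
wrist_force: [-1.3, -0.8, -0.7]
gripper_width: 0.0602
```

```bash
python3 - <<'E'
from h import *
a=grab_frame("wrist");b=grab_frame("scene");save("end",np.vstack([a[:290],b[90:390]]))
ci=camera_info("wrist");m=(a.max(2)<60).astype(np.uint8)
for c in cv2.findContours(m,0,2)[0]:
    if 300<cv2.contourArea(c)<9000:
        r=cv2.minAreaRect(c);print(r[0],ray(ci,[r[0]],.016)[0].round(4))
E
```

```text
(321.5, 180.0) [ 0.4103 -0.3263  0.016 ]
(398.96978759765625, 178.9981689453125) [ 0.4869 -0.3278  0.016 ]
(476.3633728027344, 178.04739379882812) [ 0.563  -0.3293  0.016 ]
```

View pics/end.png

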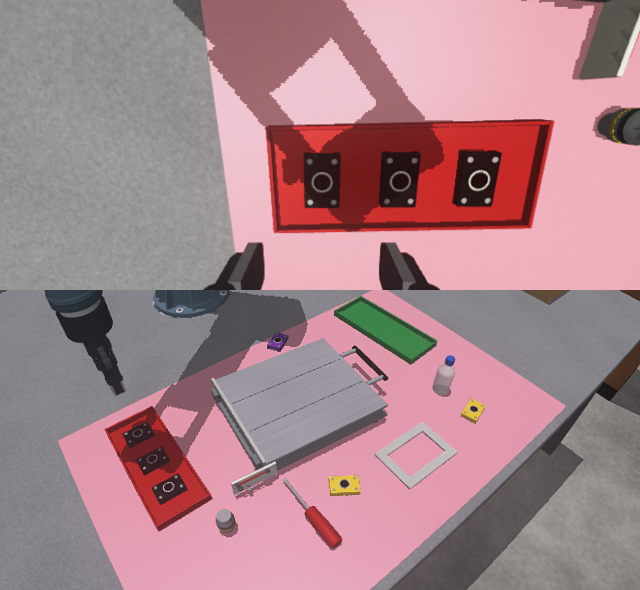

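All three plates lie flat in the red tray, well within its limits. The plane is down, the other items are undisturbed and the arm is clear of everything.

```bash
python3 -c "
from rig import hand_in
print(hand_in())"
```

```text
the job is handed in; nothing more can be done
None
```

All three plates stuck in the tilt test, so all three went into the red tray and the green tray is empty. The job is handed in, at about 28 s on the robot's clock (limit 72 s).

- **Tilt test:** I raised the plane by its bar over about 3 s to the stop. The downward force at the wrist rose from about 6 to 23 N when I pressed further, so it had reached the stop. Measured along the slope, each plate's position matched its start within about 3 mm. I then lowered the plane until it pressed down at its starting height.
- **Final check:** In the last pictures the plates lie flat and apart, at x about 0.41, 0.49 and 0.56 m and y about -0.33 m. The red tray's centre is at about (0.489, -0.329), so all are within the limits. The plane is down, the arm is clear, and the bystanders and look-alikes look unmoved in the last scene picture; I did not measure them.
- **Disagreements:** The top and wrist cameras differed by about 4–5 mm in x. The TCP reading was 1–3 mm off the commanded pose. Both were within the jaw clearance. No check failed.

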